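# Shut the slide hybridiser's lid and start its run with the green key

### The arm

A 6-joint arm with a two-finger parallel gripper is mounted at the origin on a cart in front of the work surface, level with it; the furniture and walls round the work are solid. World frame = base frame: x ahead of the robot, y to its left, z up, the work surface at z = 0. Lengths are in m, angles in degrees, forces in N, time in s.
With the tool pointing down it reaches from about 0.25 to 0.725 m from the base axis. Payload 9.7 kg.
Tool frame: the origin (TCP) lies midway between the tips of the shut fingers; the grasp point (between the pads) lies 19 mm behind it; z points along the fingers, y is the line along which they close (so a half turn about z gives the same grasp; the last joint's range is limited). The gripper opens to 85 mm and grips with 20 to 120 N. Pads are 22 mm wide; open, the fingers measure 114 mm over their backs; the gripper's body (76 mm by 85 mm) begins 54 mm behind the grasp point. The pads swing forward as they close: fully open they stand 13 mm farther back than shut.
Start: joints at [-71.849, 4.979, 10.078, 95.1, 0, 90], TCP at [0.171, -0.523, 0.231] pointing down, gripper open.
Joint ranges: [-179.16, 179.16], [-48.56, 103.87], [-65.8, 70.77], [-126.05, 130.52], [-82.76, 87.17], [-180, 180]. Speed limits (degrees/s): [127.2, 127.2, 147.25, 180, 180, 180].

### API

Orientations are given as [roll, pitch, yaw] about the fixed x, y, z axes, in that order (R = Rz(yaw) Ry(pitch) Rx(roll)).
In Python, from workcell import * gives the robot as it stands.
- The arm moves only by the tool servo_tool, never from a script. Its argument "moves" is a list of rows, each a list of 4 numbers: the shift along the world's x, y, z in a scale on which 1.0 is 75 cm, then the turn about the world's z in shares of pi rad (1.0 is pi rad). A call has 1 to 20 rows; each row is the pose to reach, as a shift and turn from the pose commanded when the call began; what a row does not reach only later rows make up. A row lasts 1/12 s, in which the tool goes at most 41.7 mm and 7.16 degrees, less where a joint would pass 70% of its speed; a pose out of reach is approached as far as the arm can. A shift or turn number past 1, either way, is cut back to 1. A call with a gripper value outside its range is refused whole. "claw" is the closure, from 0 (fully open) to 1 (shut), set as the call begins (left out, the last holds). The fingers move at their own pace and stop on an object; "force" is the grip in N (left out, the last holds). Time passes only in rows, so rows that repeat a pose let the fingers close. It gives the time, the measured TCP pose, the force, the opening and the grip force at its end, in the units of the state.
- get_obs(): the state, without advancing time (a new reading comes with each control period).
- camera(name): name is "scene" or "side" or "wrist"; returns the picture (400x640x3 uint8, red, green, blue); there is no depth.
- get_calibration(name): a dict with "fx", "fy", "cx", "cy" (pixels), "rvec" (rotation vector, rad) and "tvec" (3), from world to camera coordinates, as OpenCV has them; the wrist camera has in their place "tool_from_camera" (4x4, takes a point from camera to tool coordinates, whose origin is the TCP and whose axes are the flange's). Camera axes: x right, y down, z forward; pixel columns grow to the right and rows downward; lengths in m; the calibration is good to about 2 mm. The wrist camera is an equidistant fisheye: a pixel r from the principal point sees the ray r / f radians off the axis. A picture is of the moment at which its call begins: read the wrist's pose just before it. get_calibration takes no time and is no camera call.
- job_done(): hands the job in; it is judged then, once.
The state is a dict: "time": time; "q": joint angles; "qd": joint speeds; "joint_efforts": joint torques, N m; "ee_pos": TCP position; "tcp_rot": TCP orientation; "wrist_force": force on the tool from outside, world axes, zero at the start; "torque": the same for the moment, N m; "opening": finger opening in m; "grasp_force": force on a finger pad.
Only numpy, scipy, OpenCV 4.12 (cv2) and the standard library are available. Lean on these libraries where they do the work, as an engineer would, in place of code of your own. Each camera call takes 0.05 s, during which the arm holds its last target. There are 200 camera calls.

### The job

The slide hybridiser on the bench is loaded and ready. With closed fingertips gently push its open lid down until it is fully shut, then lightly press the green start key of its keypad all the way in, let it spring back, and withdraw clear of the unit. Do not start it with the lid open, do not press the red key or the two grey keys, and leave the bottle, pot, cassette and forceps around it where they are; nothing is to be gripped or lifted.

Things in the scene. Friction and masses are not known exactly. Their poses are not given: they have to be found in the camera images.
- unit: slide hybridiser, white instrument 165 (x) x 310 (y) x 90 mm, fixed to the bench; front faces its -x, origin mid-underside. Left part (+y): hinged lid over a black plate of slides. Right part: dark sloped panel, display at the rear, four square keys 48 mm apart front to back, 50 mm left to right: rear row red (left), green (right), front row grey; key tops 77 to 84 mm above the bench
- lid (a joint): angle of the lid: 0 shut (on the rubber gasket of the chamber rim, which gives 2 to 3 mm under 10 N at the front edge, to about -0.02), grows as it opens; starts somewhere between 0.55 and 0.95. A friction hinge holds the lid wherever it is left; about 2 to 4 N near its front edge moves it down, and it does not drop by itself
- lid_hinge (a point): middle of the lid's level hinge axis (along the unit's y, at the rear of the chamber, 66 mm above the bench). The frame turns with the lid: x along the lid to the rear (the lid reaches 148 mm towards -x), z out of its outer face; when shut its axes are the unit's. Lid: white frame with clear window, 190 mm wide (y), 22 mm thick, flat outer face at z = 22 mm
- lid_push (a point): point on the outer face of the lid, on its middle line, 125 mm from the hinge axis and 23 mm behind its front edge, axes as lid_hinge; 88 mm above the bench when the lid is shut
- key_start (a joint): travel of the green key: 0 up, 0.006 m fully in (hard stop); a spring pushes it back up, 0.5 N at first touch and 5 N fully in; it moves square to the sloped panel
- key_start_top (a point): middle of the top face of the green start key: 25 x 25 mm cap with a white triangle, standing 10 mm above the panel, which slopes down towards the front by 0.12 rad (x of this point runs up the panel, y to the unit's left, z out of the panel)
- key_stop_top (a point): middle of the top face of the red stop key: 25 x 25 mm cap with a white square, standing 10 mm above the panel, which slopes down towards the front by 0.12 rad (x of this point runs up the panel, y to the unit's left, z out of the panel)
- key_up_top (a point): middle of the top face of the right grey key: 25 x 25 mm cap with a dark chevron, standing 10 mm above the panel, which slopes down towards the front by 0.12 rad (x of this point runs up the panel, y to the unit's left, z out of the panel)
- key_down_top (a point): middle of the top face of the left grey key: 25 x 25 mm cap with a dark chevron, standing 10 mm above the panel, which slopes down towards the front by 0.12 rad (x of this point runs up the panel, y to the unit's left, z out of the panel)
- key_stop (a joint): travel of the red key, as the green one; not to be pressed
- key_up (a joint): travel of the right grey key, as the green one; not to be pressed
- key_down (a joint): travel of the left grey key, as the green one; not to be pressed
- dropper_bottle: loose amber dropper bottle with a black bulb, 28 mm across, 94 mm high, standing to the right of the unit; origin in the middle of its underside
- pot_small: loose white pot with a green screw cap, 48 mm across, 52 mm high, to the left of the unit; origin in the middle of its underside
- cassette_f: loose green tissue cassette, 44 x 49 x 7 mm, lying flat to the left of the unit; origin in the middle of its underside
- forceps_a: loose steel forceps, 118 mm long, 13 mm wide, 9 mm high, lying to the right of the unit; origin in the middle of its underside

How it is judged:
By the outcome, as a careful person would: the job done as asked, in the order asked, and still so for the second after the job is handed in, with the robot touching nothing.
It also fails if it takes over 40 s, if anything falls off the work surface, if the arm or the gripper's body presses on something with over 40 N, if the wrist force passes 120 N, or if a joint passes its speed limit or range.

## Working session

There is one attempt and no reset: what is moved stays moved. The work goes in short steps, Python scripts to look and compute and a tool call to move; the robot and the scene stay as the last step left them, time stands still between calls to the robot, and variables do not carry over. Pictures are saved under pics/ and viewed, at most 10 in all, crops included, and the job is handed in when it is done.

Besides the shell and the picture viewer there is one more tool, called after ">>>" as name(argument=value, ...), one argument or row to a line, values as JSON. servo_tool: Moves the arm, as the interface text tells. Its arguments: {"type":"object","properties":{"moves":{"type":"array","items":{"type":"array","items":{"type":"number"}}},"claw":{"type":"number"},"force":{"type":"number"}},"required":["moves"]}

```bash
mkdir -p pics
python3 - <<'E'
from workcell import *
import cv2
for n in ("scene","side"):
    cv2.imwrite(f"pics/{n}0.png",camera(n)[:,:,::-1]); print(n,get_calibration(n))
print(get_obs())
E
```

```text
scene {'fx': 400.9562273114829, 'fy': 400.9562273114829, 'cx': 320.95479398554903, 'cy': 192.17275294146805, 'rvec': array([ 1.16237108, -2.04393748,  1.20605219]), 'tvec': array([0.30988501, 0.27203682, 0.71237531])}
side {'fx': 503.47433871194056, 'fy': 503.47433871194056, 'cx': 318.76444567656864, 'cy': 198.07707568917857, 'rvec': array([ 0.08454127, -2.77053162,  1.39405236]), 'tvec': array([0.51122014, 0.05097663, 1.22656373])}
{'time': 0.1, 'q': array([-7.18485026e+01,  5.00737433e+00,  1.00391449e+01,  9.50987553e+01,
        6.85270103e-04,  9.00012818e+01]), 'qd': array([ 0.08695072, -0.11756496,  0.17486289, -0.03936088, -0.0576154 ,
        0.05482496]), 'joint_efforts': array([-6.76369655e-04, -5.21561694e+01,  4.65654230e+01,  1.61354587e-02,
        8.00741020e-07,  1.78078130e-05]), 'ee_pos': array([ 0.17128293, -0.52243922,  0.23066082]), 'tcp_rot': array([-1.79933015e+02, -6.83771121e-04,  1.81502149e+01]), 'wrist_force': array([0.69911919, 0.40431859, 0.10029157]), 'torque': array([-0.03364584, -0.05578578, -0.02028975]), 'grasp_force': 0.0, 'opening': 0.08531399354075724}
```

View pics/scene0.png

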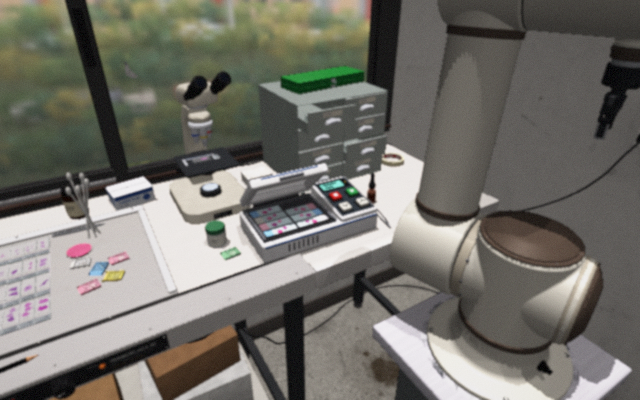

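View pics/side0.png

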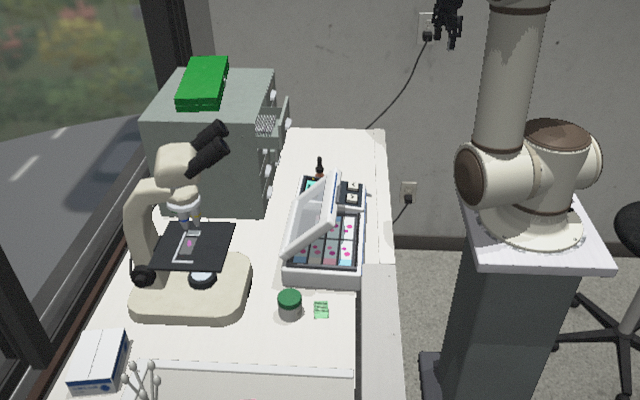

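The scene view shows the unit at about (310,215) and its open lid at about (290,185). The keys are near (345,192), the pot at (216,234) and the bottle at (372,188). In the side view the unit is at about (325,230). I'll zoom in for accurate corner positions.

Run:
```python
import cv2
for n,(x,y,w,h) in {"scene":(230,160,160,110),"side":(275,150,105,145)}.items():
    s=5 if n=="scene" else 4
    im=cv2.imread(f"pics/{n}0.png")[y:y+h,x:x+w]
    im=cv2.resize(im,None,fx=s,fy=s,interpolation=cv2.INTER_CUBIC)
    for i in range(0,w,20): cv2.putText(im,str(x+i),(i*s,10),0,.35,(0,0,255)); cv2.line(im,(i*s,0),(i*s,h*s),(0,0,255) if i%20==0 else 0,1) if 0 else cv2.line(im,(i*s,12),(i*s,20),(0,0,255),1)
    for j in range(0,h,10): cv2.putText(im,str(y+j),(0,j*s+4),0,.35,(255,0,0)); cv2.line(im,(25,j*s),(32,j*s),(255,0,0),1)
    cv2.imwrite(f"pics/{n}0z.png",im)
```

```text
(no output)
```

View pics/scene0z.png

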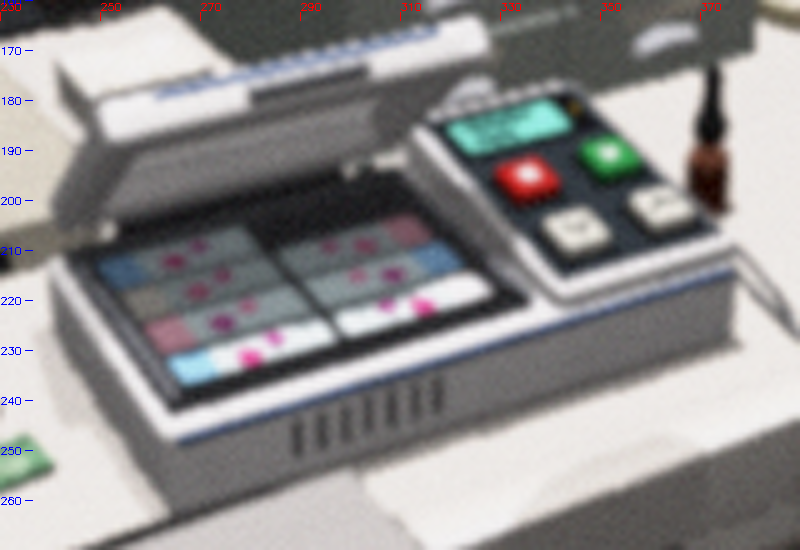

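View pics/side0z.png

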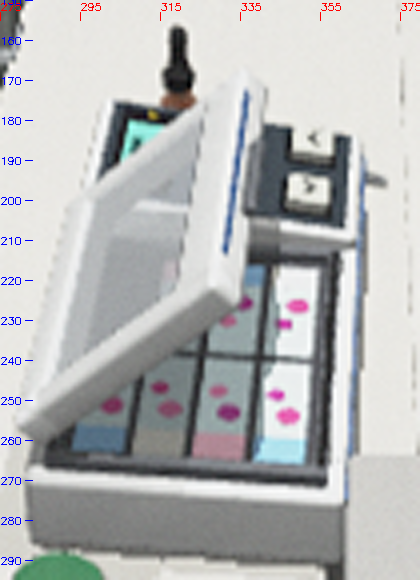

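```bash
cat > fit.py <<'E'
import numpy as np,cv2
from scipy.optimize import least_squares
from workcell import get_calibration
C={n:get_calibration(n) for n in("scene","side")}
def proj(n,P):
    c=C[n];K=np.array([[c['fx'],0,c['cx']],[0,c['fy'],c['cy']],[0,0,1]])
    return cv2.projectPoints(np.array(P,float).reshape(-1,1,3),c['rvec'],c['tvec'],K,None)[0].reshape(-1,2)
def keys(kx,ky):
    c,s=.024*np.cos(.12),.024*np.sin(.12)
    return dict(red=(kx+c,ky+.025,.0805+s),green=(kx+c,ky-.025,.0805+s),down=(kx-c,ky+.025,.0805-s),up=(kx-c,ky-.025,.0805-s))
def lidp(hx,ly,a,px,py,pz):  # lid frame x to rear; opening lifts the -x end
    return (hx+px*np.cos(a)+pz*np.sin(a), ly+py, .066-px*np.sin(a)+pz*np.cos(a))
def world(p,q):
    x,y,t=p; q=np.array(q); return np.array([x+q[0]*np.cos(t)-q[1]*np.sin(t),y+q[0]*np.sin(t)+q[1]*np.cos(t),q[2]])
def model(v):
    kx,ky,hx,ly,a=v[3:]; k=keys(kx,ky)
    o={'fl':(-.0825,.155,0),'fr':(-.0825,-.155,0),'rl':(.0825,.155,0),**k}
    for nm,py in(('L',.095),('R',-.095)):
        o['lo'+nm]=lidp(hx,ly,a,-.148,py,.022); o['li'+nm]=lidp(hx,ly,a,-.148,py,0)
    return {n:world(v[:3],q) for n,q in o.items()}
S={'fl':(264.4,263),'fr':(377.6,229),'red':(335.4,195.4),'green':(352,190.8),'down':(345,205.6),'up':(362,201),
   'loL':(249.4,181),'loR':(327,163),'liL':(250.6,188.4),'liR':(328,170.4)}
D={'up':(353.7,185),'down':(352.2,197.3),'fl':(360.7,293.7),'rl':(282.5,286),'loR':(337,167),'loL':(326,222.3),'liL':(335,226),'liR':(341,171.5)}
OB=[(c,n,p) for c,d in(('scene',S),('side',D)) for n,p in d.items()]
def res(v):
    m=model(v); return np.concatenate([proj(c,m[n])[0]-p for c,n,p in OB])
if __name__=="__main__":
    r=least_squares(res,[.5,-.1,0,0,-.1,.07,.05,.75],loss='soft_l1')
    v=r.x; np.save('fit.npy',v); print(np.round(v,4))
    for (c,n,p),e in zip(OB,res(v).reshape(-1,2)): print(c,n,e.round(1))
    m=model(v)
    for n in m: print(n,m[n].round(4))
    for a in(v[7],.6,.4,.2,0): print(a,world(v[:3],lidp(v[5],v[6],a,-.125,0,.022)).round(4))
E
python3 fit.py
```

```text
[ 0.4836  0.1052 -0.0472 -0.0271 -0.0961  0.0806  0.0569  0.7567]
scene fl [0.  2.9]
scene fr [0.5 0.3]
scene red [-0.4 -0.4]
scene green [-0.2 -0.3]
scene down [-0.3 -0. ]
scene up [-0.1 -0.2]
scene loL [-0.9 -1.1]
scene loR [-1.3 -0.3]
scene liL [0.9 1. ]
scene liR [0.7 0.9]
side up [ 0.4 -0.4]
side down [ 0.6 -0.5]
side fl [-0.2 -1. ]
side rl [-0.8  0.6]
side loR [-1.6 -1.6]
side loL [ 0.5 -1.8]
side liL [-0.5  1.6]
side liR [1.2 0.4]
fl [0.4085 0.264  0.    ]
fr [ 0.3939 -0.0457  0.    ]
rl [0.5733 0.2562 0.    ]
red [0.477  0.0344 0.0834]
green [ 0.4746 -0.0156  0.0834]
down [0.4294 0.0366 0.0776]
up [ 0.427  -0.0133  0.0776]
loL [0.4789 0.2576 0.1836]
liL [0.4638 0.2583 0.1676]
loR [0.4699 0.0678 0.1836]
liR [0.4548 0.0685 0.1676]
0.7566747568547344 [0.4911 0.1619 0.1678]
0.6 [0.4762 0.1626 0.1547]
0.4 [0.4604 0.1633 0.1349]
0.2 [0.4488 0.1639 0.1124]
0 [0.4419 0.1642 0.088 ]
```

The fit gives a lid angle of about 0.76 rad, with the green key at about (0.475, -0.016, 0.083). I'll shut the fingers, fly above the keypad and check with the wrist camera.

Units first: shifts go in shares of 75 cm and turns go in shares of pi rad. So 51 cm is 0.68, 49 cm is 0.6533, -0.15 rad is -0.0477.

>>> servo_tool(
  moves=[
    [0.0533,0.08,0.0133,-0.0159],
    [0.0933,0.1333,0.0267,-0.0318],
    [0.12,0.2,0.0267,-0.0477],
    [0.1467,0.2533,0.0267,-0.0637],
    [0.1733,0.3067,0.0267,-0.0796],
    [0.2,0.3467,0.0267,-0.0955],
    [0.2267,0.4,0.0267,-0.1146],
    [0.2533,0.4533,0.0267,-0.1146],
    [0.28,0.4933,0.0267,-0.1146],
    [0.3067,0.5333,0.0267,-0.1146],
    [0.3333,0.5733,0.0267,-0.1146],
    [0.36,0.6133,0.0267,-0.1146],
    [0.3867,0.6533,0.0267,-0.1146],
    [0.4,0.68,0.0267,-0.1146],
    [0.4,0.68,0.0267,-0.1146],
    [0.4,0.68,0.0267,-0.1146],
    [0.4,0.68,0.0267,-0.1146],
    [0.4,0.68,0.0267,-0.1146],
  ],
  claw=1,
)

```text
time: 1.6
ee_pos: [0.4706, -0.018, 0.2512]
tcp_rot: [-179.8, 0.0, -2.3]
wrist_force: [-0.8, -0.1, 0.7]
opening: 0.0001
grasp_force: 0.0
```

Run:
```python
from workcell import *
import cv2,numpy as np
from scipy.spatial.transform import Rotation as R
from fit import *
o=get_obs(); im=camera("wrist")[:,:,::-1].copy(); c=get_calibration("wrist"); print(c,o['ee_pos'],o['tcp_rot'])
cv2.imwrite("pics/w1raw.png",im)
T=np.eye(4);T[:3,:3]=R.from_euler('xyz',o['tcp_rot'],degrees=True).as_matrix();T[:3,3]=o['ee_pos'];M=np.linalg.inv(T@c['tool_from_camera'])
m=model(np.load('fit.npy'))
for n,p in m.items():
    q=M[:3,:3]@p+M[:3,3]; th=np.arctan2(np.hypot(*q[:2]),q[2]); u=q[:2]/np.hypot(*q[:2])*th
    px=(c['fx']*u[0]+c['cx'],c['fy']*u[1]+c['cy']); print(n,np.round(px,1)); 
    if 0<px[0]<640 and 0<px[1]<400: cv2.drawMarker(im,tuple(int(round(t)) for t in px),(255,0,255),0,8,1)
cv2.imwrite("pics/w1.png",im)
```

```text
{'fx': 309.70691628693146, 'fy': 309.70691628693146, 'cx': 321.21691048412237, 'cy': 196.9028178106917, 'tool_from_camera': array([[ 4.59093652e-04, -9.64031680e-01, -2.65786960e-01,
         6.73478251e-02],
       [ 9.99999865e-01,  3.78201109e-04,  3.55531889e-04,
        -3.16507788e-04],
       [-2.42223081e-04, -2.65787088e-01,  9.64031724e-01,
        -1.42003370e-01],
       [ 0.00000000e+00,  0.00000000e+00,  0.00000000e+00,
         1.00000000e+00]])} [ 0.47060168 -0.01801824  0.25123504] [-1.79826549e+02  2.72729639e-02 -2.25444878e+00]
fl [139.2 216.8]
fr [344.6 221.4]
rl [128.6 107.5]
red [270.8 175.8]
green [319.4 176.1]
down [273.2 217.8]
up [319.1 218.3]
loL [ 44.6 208.3]
liL [ 57.6 217.6]
loR [207.4 214.2]
liR [216.  225.6]
```

View pics/w1.png

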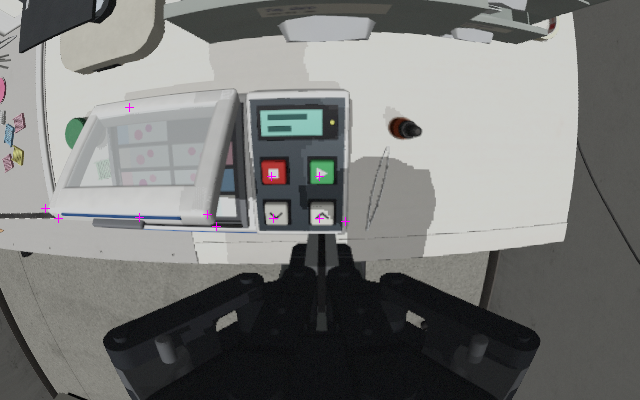

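The wrist view shows the green key at (322,172), about 4 mm from my estimate. I'll refit with the wrist points and triangulate the microscope eyepieces to check clearance.

Run:
```python
import numpy as np
from scipy.spatial.transform import Rotation as R
from fit import *
c=get_calibration("wrist");T=np.eye(4);T[:3,:3]=R.from_euler('xyz',[-179.8265,.0273,-2.2544],degrees=True).as_matrix();T[:3,3]=[.47060,-.01802,.25124];M=np.linalg.inv(T@c['tool_from_camera'])
def pw(p):
    q=M[:3,:3]@p+M[:3,3];r=np.hypot(*q[:2]);return c['fx']*q[:2]/r*np.arctan2(r,q[2])+[c['cx'],c['cy']]
W={'red':(274.5,172.5),'green':(321.5,172.5),'down':(277,213.5),'up':(321.5,214)}
f=lambda v:np.r_[res(v),2*np.concatenate([pw(model(v)[n])-p for n,p in W.items()])]
v=least_squares(f,np.load('fit.npy'),loss='soft_l1').x;np.save('fit2.npy',v);print(v.round(4));m=model(v)
for n in W:print(n,m[n].round(4),(pw(m[n])-W[n]).round(1))
for n in('loL','loR'):print(n,m[n].round(4),pw(m[n]).round(0))
print('hinge',world(v[:3],lidp(v[5],v[6],0,0,0,0)))
g=least_squares(lambda p:np.r_[proj('scene',p)[0]-(220,77),proj('side',p)[0]-(222,150)],[.6,.3,.3]);print('eyepiece',g.x,g.cost)
g=least_squares(lambda p:np.r_[proj('scene',p)[0]-(195,88),proj('side',p)[0]-(222,127)],[.6,.3,.3]);print('eyepiece',g.x,g.cost)
```

```text
[ 0.4838  0.1053 -0.0455 -0.0236 -0.0991  0.0807  0.0569  0.7561]
red [0.4807 0.0313 0.0834] [-1.  -0.3]
green [ 0.4784 -0.0187  0.0834] [ 0.7 -0.2]
down [0.433  0.0335 0.0776] [-1.2  1. ]
up [ 0.4308 -0.0165  0.0776] [0.4 0.9]
loL [0.4788 0.2575 0.1836] [ 45. 208.]
loR [0.4702 0.0677 0.1836] [207. 214.]
hinge [0.56697354 0.15843145 0.066     ]
eyepiece [0.65869137 0.25109184 0.34290991] 87.31679241851589
eyepiece [0.64489324 0.2874557  0.37461432] 133.24607939554093
```

Run:
```python
import cv2
from fit import *
for a,b in(((300,107),(272,107)),((303,168),(265,215))):
    g=least_squares(lambda p:np.r_[proj('scene',p)[0]-a,proj('side',p)[0]-b],[.6,.1,.2]);print(g.x,g.cost)
im=np.hstack([cv2.resize(cv2.imread("pics/scene0.png")[60:210,170:400],None,fx=2,fy=2),cv2.resize(cv2.imread("pics/side0.png")[50:270,130:300],None,fx=2,fy=2)[:300]])
im=np.vstack([im[:300],np.zeros((10,im.shape[1],3),np.uint8)])
cv2.imwrite("pics/cab.png",im)
```

```text
[0.60215379 0.05458346 0.29838593] 50.19511977766675
[0.63802289 0.05561362 0.06091763] 135.58843090011445
```

View pics/cab.png

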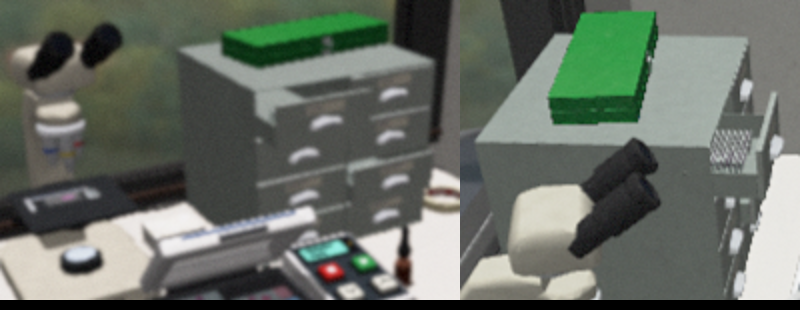

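Run:
```python
from fit import *
for a,b in(((307,114),(281.5,147-12)),((307,114),(283,125)),((297,106),(260,120))):
    g=least_squares(lambda p:np.r_[proj('scene',p)[0]-a,proj('side',p)[0]-b],[.6,.1,.2]);print(g.x,g.fun.round(1))
```

```text
[0.58504456 0.05731648 0.25791407] [-1.6  3.8 -0.2 -3.5]
[0.58117548 0.0540254  0.27009743] [ 0.3 -0.8  0.   0.7]
[0.62883306 0.05547846 0.27989634] [ 0.6 -1.5  0.1  1.4]
```

The open drawer's front is at about x = 0.58, y ≤ 0.055 and z = 0.2–0.27. The wrist camera on the +x side could hit it while pressing the key, so I'll turn the tool half a turn first. I need the last joint's angle for that.

```bash
python3 -c "
from workcell import *
o=get_obs();print(o['q'].round(1),o['time'])"
```

```text
[ -2.3  -5.3   2.1  97.4   0.2 180. ] 1.65
```

In the tool's units: 18 cm is 0.24, 17 cm is 0.2267, 2.4 rad is 0.7639.

>>> servo_tool(
  moves=[
    [0,0.0133,0,0.0382],
    [0,0.0267,0,0.0764],
    [0,0.04,0,0.1146],
    [0,0.0533,0,0.1528],
    [0,0.0667,0,0.191],
    [0,0.08,0,0.2292],
    [0,0.0933,0,0.2674],
    [0,0.1067,0,0.3056],
    [0,0.12,0,0.3438],
    [0,0.1333,0,0.382],
    [0,0.1467,0,0.4202],
    [0,0.16,0,0.4584],
    [0,0.1733,0,0.4966],
    [0,0.1867,0,0.5348],
    [0,0.2,0,0.573],
    [0,0.2133,0,0.6112],
    [0,0.2267,0,0.6494],
    [0,0.24,0,0.6875],
    [0,0.24,0,0.7257],
    [0,0.24,0,0.7639],
  ],
)

```text
time: 3.32
ee_pos: [0.4711, 0.1618, 0.2516]
tcp_rot: [-179.8, 0.0, 135.6]
wrist_force: [0.1, 0.1, 0.1]
opening: 0.0002
grasp_force: 0.0
```

In the tool's units: 2.5 cm is 0.0333, 2 cm is 0.0267, 0.73 rad is 0.2324.

>>> servo_tool(
  moves=[
    [0.0133,0,0,0.0382],
    [0.0267,0,0,0.0764],
    [0.0333,0,0,0.1146],
    [0.0333,0,0,0.1528],
    [0.0333,0,0,0.191],
    [0.0333,0,0,0.2228],
    [0.0333,0,0,0.2324],
    [0.0333,0,0,0.2324],
    [0.0333,0,0,0.2324],
  ],
)

```text
time: 4.07
ee_pos: [0.4962, 0.1617, 0.2516]
tcp_rot: [-179.8, 0.0, 177.0]
wrist_force: [-0.5, 0.2, -0.1]
opening: -0.0003
grasp_force: 0.0
```

In the tool's units: -8.6 cm is -0.1147, -8.3 cm is -0.1107.

>>> servo_tool(
  moves=[
    [0.0027,0,-0.0267,0],
    [0.0027,0,-0.0533,0],
    [0.0027,0,-0.08,0],
    [0.0027,0,-0.0907,0],
    [0.0027,0,-0.0947,0],
    [0.0027,0,-0.0987,0],
    [0.0027,0,-0.1027,0],
    [0.0027,0,-0.1067,0],
    [0,0,-0.1107,0],
    [-0.004,0,-0.1147,0],
  ],
)

```text
time: 4.9
ee_pos: [0.4935, 0.1631, 0.1658]
tcp_rot: [-179.8, 0.1, 177.2]
wrist_force: [0.1, 0.5, 3.4]
opening: -0.0002
grasp_force: 1.3
```

In the tool's units: -5.4 cm is -0.072, -3.4 cm is -0.0453.

>>> servo_tool(
  moves=[
    [-0.004,0,-0.004,0],
    [-0.0093,0,-0.008,0],
    [-0.0133,0,-0.012,0],
    [-0.0173,0,-0.016,0],
    [-0.02,0,-0.02,0],
    [-0.024,0,-0.024,0],
    [-0.0267,0,-0.028,0],
    [-0.0293,0,-0.032,0],
    [-0.032,0,-0.036,0],
    [-0.0347,0,-0.04,0],
    [-0.0373,0,-0.044,0],
    [-0.04,0,-0.048,0],
    [-0.0427,0,-0.052,0],
    [-0.0453,0,-0.056,0],
    [-0.0467,0,-0.06,0],
    [-0.048,0,-0.064,0],
    [-0.0507,0,-0.068,0],
    [-0.052,0,-0.072,0],
  ],
)

```text
time: 6.4
ee_pos: [0.454, 0.1629, 0.111]
tcp_rot: [-179.8, 0.0, 177.2]
wrist_force: [-0.7, 0.6, 0.6]
opening: 0.0001
grasp_force: 0.9
```

In the tool's units: -2 cm is -0.0267, -1.9 cm is -0.0253.

>>> servo_tool(
  moves=[
    [-0.0013,0,-0.004,0],
    [-0.0027,0,-0.008,0],
    [-0.004,0,-0.012,0],
    [-0.0053,0,-0.016,0],
    [-0.0053,0,-0.02,0],
    [-0.0067,0,-0.0227,0],
    [-0.0067,0,-0.024,0],
    [-0.0067,0,-0.0253,0],
    [-0.0067,0,-0.0267,0],
    [-0.0067,0,-0.0267,0],
  ],
)

```text
time: 7.23
ee_pos: [0.4491, 0.1628, 0.0911]
tcp_rot: [-179.8, -0.0, 177.2]
wrist_force: [-0.2, -1.1, -0.1]
opening: 0.0001
grasp_force: 0.1
```

In the tool's units: -0.3 cm is -0.004, -0.2 cm is -0.0027.

>>> servo_tool(
  moves=[
    [0,0,-0.0013,0],
    [0,0,-0.0027,0],
    [0,0,-0.004,0],
    [0,0,-0.004,0],
  ],
)

```text
time: 7.57
ee_pos: [0.4491, 0.1629, 0.0881]
tcp_rot: [-179.8, -0.0, 177.2]
wrist_force: [-0.7, 0.2, 0.7]
opening: -0.0004
grasp_force: 0.0
```

Run:
```python
from workcell import *
import cv2
im=np.hstack if 0 else None
a=camera("scene")[160:270,230:390,::-1];b=camera("side")[150:295,275:380,::-1]
import numpy as np
a=cv2.resize(a,(480,330),interpolation=2);b=cv2.resize(b,(315,435),interpolation=2)
o=np.zeros((435,795,3),np.uint8);o[:330,:480]=a;o[:,480:]=b;cv2.imwrite("pics/lid1.png",o)
```

```text
(no output)
```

View pics/lid1.png

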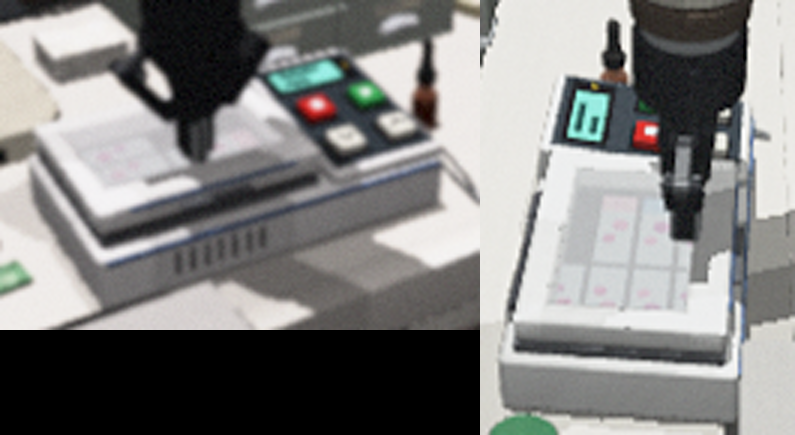

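The lid is nearly shut, with a small gap still at the front. I'll press slowly onto the gasket.

In the tool's units: -0.2 cm is -0.0027, -0.1 cm is -0.0013.

>>> servo_tool(
  moves=[
    [0,0,-0.0013,0],
    [0,0,-0.0027,0],
    [0,0,-0.0027,0],
  ],
)

```text
time: 7.92
ee_pos: [0.4491, 0.1629, 0.0868]
tcp_rot: [-179.8, 0.0, 177.2]
wrist_force: [-3.5, -0.3, 5.2]
opening: 0.0002
grasp_force: 2.7
```

In the tool's units: -0.1 cm is -0.0013.

>>> servo_tool(
  moves=[
    [0,0,-0.0013,0],
    [0,0,-0.0013,0],
  ],
)

```text
time: 8.08
ee_pos: [0.449, 0.163, 0.0862]
tcp_rot: [-179.8, 0.0, 177.2]
wrist_force: [-4.7, -1.0, 9.5]
opening: 0.0
grasp_force: 4.8
```

In the tool's units: -0.1 cm is -0.0013.

>>> servo_tool(
  moves=[
    [0,0,-0.0013,0],
    [0,0,-0.0013,0],
  ],
)

```text
time: 8.25
ee_pos: [0.449, 0.163, 0.0857]
tcp_rot: [-179.8, 0.0, 177.2]
wrist_force: [-7.3, -1.8, 12.9]
opening: -0.0003
grasp_force: 6.9
```

In the tool's units: -18.2 cm is -0.2427, -17 cm is -0.2267.

>>> servo_tool(
  moves=[
    [0,0,0.004,0],
    [0,0,0.0133,0],
    [0,0,0.04,0],
    [0,0,0.08,0],
    [0.0067,-0.04,0.1067,0],
    [0.0133,-0.08,0.1067,0],
    [0.02,-0.12,0.1067,0],
    [0.0267,-0.16,0.1067,0],
    [0.0333,-0.2,0.1067,0],
    [0.0387,-0.2267,0.1067,0],
    [0.0387,-0.2427,0.1067,0],
    [0.0387,-0.2427,0.1067,0],
    [0.0387,-0.2427,0.1067,0],
  ],
)

```text
time: 9.33
ee_pos: [0.4782, -0.0195, 0.1643]
tcp_rot: [-179.8, -0.0, 177.1]
wrist_force: [-0.9, -0.5, 0.5]
opening: 0.0005
grasp_force: 0.0
```

Run:
```python
from workcell import *
import cv2,numpy as np
from scipy.spatial.transform import Rotation as R
o=get_obs();w=camera("wrist")[:,:,::-1];c=get_calibration("wrist")
T=np.eye(4);T[:3,:3]=R.from_euler('xyz',o['tcp_rot'],degrees=True).as_matrix();T[:3,3]=o['ee_pos'];M=np.linalg.inv(T@c['tool_from_camera'])
w=w.copy()
for p in([.4784,-.0187,.0834],[.4308,-.0165,.0776],[.4807,.0313,.0834],[.433,.0335,.0776]):
    q=M[:3,:3]@p+M[:3,3];r=np.hypot(*q[:2]);px=c['fx']*q[:2]/r*np.arctan2(r,q[2])+[c['cx'],c['cy']];print(px)
    cv2.drawMarker(w,tuple(int(t) for t in px.round()),(255,0,255),0,8,1)
a=cv2.resize(camera("scene")[160:270,230:390,::-1],(480,330),interpolation=2);b=cv2.resize(camera("side")[150:295,275:380,::-1],(217,300),interpolation=2)
u=np.zeros((600,800,3),np.uint8);u[:300,:436]=cv2.resize(a,(436,300));u[:300,436:653]=b;u[300:,:480]=cv2.resize(w,(480,300));u[300:,480:]=cv2.resize(w[100:300,220:433],(320,300));cv2.imwrite("pics/k1.png",u);print(o['ee_pos'])
```

```text
[322.23069118 204.48378475]
[322.03148031 140.25941995]
[387.7831028  204.17914181]
[388.88472251 140.77780678]
[ 0.47817404 -0.01948953  0.16432788]
```

View pics/k1.png

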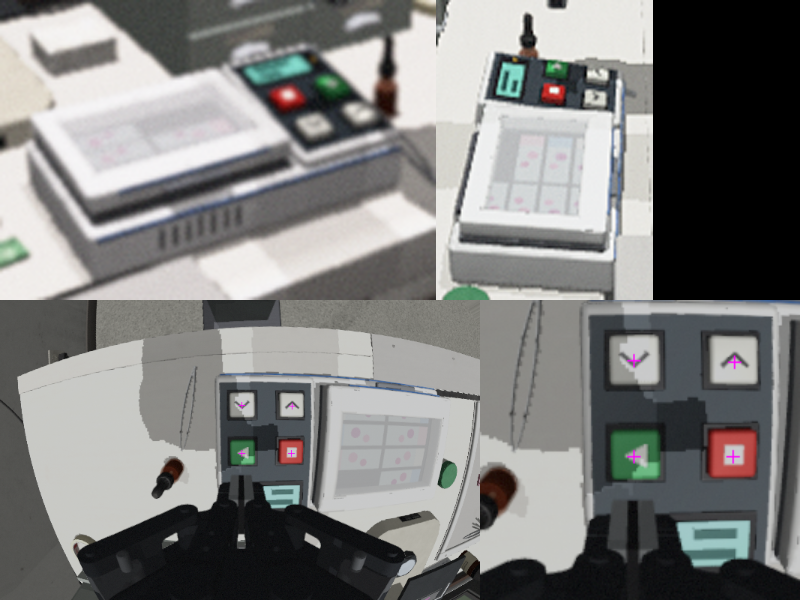

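The overlay markers sit on the four keys, so TCP is directly above the green one. The lid lies flat on its gasket, and the bottle, pot and forceps haven't moved. Next I'll press the key.

>>> servo_tool(
  moves=[
    [0,0,-0.04,0],
    [0,0,-0.08,0],
    [0,0,-0.096,0],
    [0,0,-0.1013,0],
    [0,0,-0.104,0],
    [0,0,-0.1067,0],
    [0,0,-0.1093,0],
    [0,0,-0.1093,0],
  ],
)

```text
time: 10.15
ee_pos: [0.4789, -0.019, 0.0833]
tcp_rot: [-179.8, 0.1, 177.2]
wrist_force: [0.4, 1.2, 2.0]
opening: -0.0
grasp_force: 0.7
```

>>> servo_tool(
  moves=[
    [0,0,-0.0013,0],
    [0,0,-0.0027,0],
    [0,0,-0.0027,0],
  ],
)

```text
time: 10.4
ee_pos: [0.4788, -0.0191, 0.0809]
tcp_rot: [-179.8, 0.1, 177.2]
wrist_force: [2.0, 1.3, 2.5]
opening: 0.0
grasp_force: 1.6
```

In the tool's units: -0.2 cm is -0.0027, -0.1 cm is -0.0013.

>>> servo_tool(
  moves=[
    [0,0,-0.0013,0],
    [0,0,-0.0027,0],
    [0,0,-0.0027,0],
  ],
)

```text
time: 10.65
ee_pos: [0.4787, -0.0191, 0.0786]
tcp_rot: [-179.8, 0.1, 177.2]
wrist_force: [3.5, 0.2, 5.8]
opening: 0.0
grasp_force: 2.5
```

In the tool's units: -0.1 cm is -0.0013.

>>> servo_tool(
  moves=[
    [0,0,-0.0013,0],
    [0,0,-0.0013,0],
  ],
)

```text
time: 10.82
ee_pos: [0.4788, -0.0191, 0.0782]
tcp_rot: [-179.8, 0.1, 177.2]
wrist_force: [1.3, 1.8, 9.7]
opening: 0.0003
grasp_force: 5.0
```

In the tool's units: -0.05 cm is -0.0007.

>>> servo_tool(
  moves=[
    [0,0,-0.0007,0],
    [0,0,-0.0007,0],
  ],
)

```text
time: 10.98
ee_pos: [0.4788, -0.0191, 0.0781]
tcp_rot: [-179.8, 0.1, 177.2]
wrist_force: [-0.1, 0.2, 12.9]
opening: -0.0
grasp_force: 6.3
```

The key is on its hard stop: the force rose 3 N with almost no travel. I'll release it and withdraw.

In the tool's units: -18 cm is -0.24, 17 cm is 0.2267.

>>> servo_tool(
  moves=[
    [0,0,0.004,0],
    [0,0,0.0107,0],
    [0,0,0.0267,0],
    [0,0,0.0667,0],
    [0,0,0.12,0],
    [0,0,0.1733,0],
    [0,0,0.2133,0],
    [-0.04,-0.04,0.2267,0],
    [-0.08,-0.08,0.2267,0],
    [-0.1067,-0.12,0.2267,0],
    [-0.1333,-0.16,0.2267,0],
    [-0.16,-0.2,0.2267,0],
    [-0.1733,-0.24,0.2267,0],
    [-0.1733,-0.24,0.2267,0],
    [-0.1733,-0.24,0.2267,0],
  ],
)

```text
time: 12.23
ee_pos: [0.347, -0.2, 0.2469]
tcp_rot: [-179.8, -0.1, 177.0]
wrist_force: [0.2, 0.4, -0.4]
opening: 0.0001
grasp_force: 0.0
```

Run:
```python
from workcell import *
import cv2,numpy as np
from fit import *
s=camera("scene")[:,:,::-1];d=camera("side")[:,:,::-1]
v=np.load('fit2.npy').copy()
s=cv2.resize(s[150:270,210:400],None,fx=4,fy=4,interpolation=2)[:, :480];d=cv2.resize(d[150:295,275:380],None,fx=3,fy=3,interpolation=2)
for a,col in((0,(0,0,255)),(.08,(0,200,0))):
    v[7]=a;m=model(v)
    for n in('loL','loR'):
        p=proj('scene',m[n])[0];cv2.drawMarker(s,tuple(int(t) for t in (p-(210,150))*4),col,0,8,1)
        p=proj('side',m[n])[0];cv2.drawMarker(d,tuple(int(t) for t in (p-(275,150))*3),col,0,8,1)
u=np.zeros((480,800,3),np.uint8);u[:480,:480]=s[:480];u[:435,480:795]=d;cv2.imwrite("pics/end.png",u);print(get_obs()['time'])
```

```text
12.3333
```

View pics/end.png

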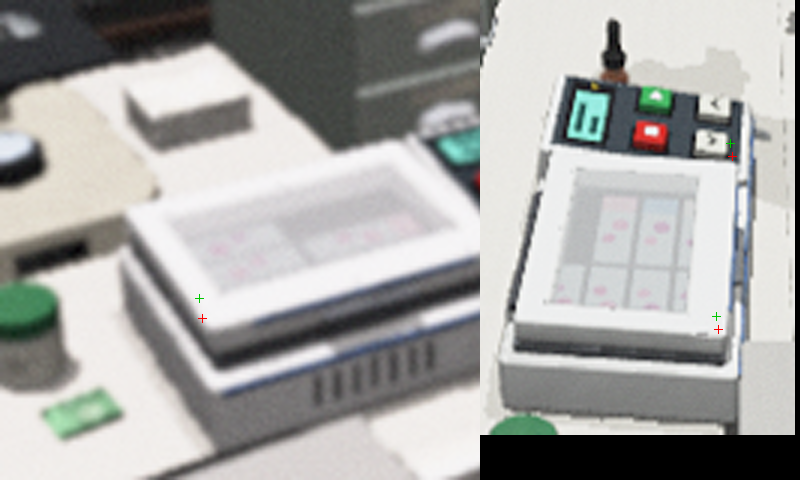

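The lid's front corners are at or below the markers for angle 0, so it is shut. The keys are up, the surrounding items haven't moved and the arm is clear.

```bash
python3 -c "
from workcell import *
print(job_done())"
```

```text
the job is handed in; nothing more can be done
None
```

The lid is shut, the green start key was pressed to its stop and released, and the arm is clear of the unit; the job was handed in at about 12 s.

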